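# Stow the date stamp in the push-latch drawer

### The job

Put the date stamp away in the small handle-less drawer unit: press the drawer front in to release its push latch so that it slides out, stand the stamp upright in the drawer, then push the drawer shut until the latch catches again and it stays closed when you let go. Touch and push it slowly and gently (the latch breaks above 13 N), set the stamp down rather than dropping it, and leave the other things where they are.

Things in the scene. Friction and masses are not known exactly. Their poses are not given: they have to be found in the camera images.
- drawer_unit: fixed plain wooden counter-top box, 140 deep (x) x 130 wide (y) x 98 high, one drawer, no handle. Origin: centre of its underside, on the worktop. Its -x side is the front, towards the robot; press along its +x. Front panel of the drawer: 128 wide, 12 thick, at heights 6 to 96; shut, its outer face is 88 to 104 in front of the origin, as the latch happens to be adjusted (not measured).
- drawer (a joint): drawer travel, m: 0 shut and latched, 0.100 fully open (towards unit -x), negative pressed in. Push latch: each press right in to its stop at -0.0042, then let go, changes its state: if latched, a damped spring slides the drawer fully out in about 2 s; if open, it catches and comes to rest at 0. A press of under 2 mm past 0 changes nothing and does not catch. Pulling does not open it.
- press_height (a point): mark on the unit: the point 62 above the worktop on the front edge plane of the fixed box, 70 in front of the unit's origin and in its middle. Press the drawer front on this line (small aluminium disc). The spring pushes back with 2.8 N at travel 0 and 0.8 N at 0.100, plus 9 N per m/s, about 1 N more over the last 18 mm; at the firm stop the force rises quickly.
- drawer_mid (a point): point in the fixed box, 34 in front of the unit's origin and 12 above the worktop: the middle of the drawer's inner floor when shut, give or take 8 in x. The floor is 12 above the worktop and moves with the drawer by its travel. The inside is 100 (x) x 104 (y); side and back walls 4 thick, up to height 52. Fully open, all of it is in front of the box, which has 80 clear above the floor.
- date_stamp: date stamp, 60 g: black base 26 (x) x 55 (y) x 18 high with a round dark-wood grip of up to 24 diameter above it, 71 high in all. Origin: centre of its underside; z up when standing. Stands upright on the worktop to the left or the right of the unit. Grasp it by the grip, e.g. 50 above its underside.
- desk_bell: bystander: silver call bell, 70 diameter, 44 high, on the other side from the stamp; origin under its centre.
- price_tent: bystander: folded price card, 36 x 64 x 34 high, right of the unit; origin under its centre.
- ribbon_spool: bystander: ribbon spool lying flat, 60 diameter, 28 high, left of the unit; origin under its centre.
Mind the look-alikes: they are no part of the job. What is shaped like the date_stamp but green is not meant.

How it is judged:
By the outcome, as a careful person would: the job done as asked, in the order asked, and still so for the second after the job is handed in, with the robot touching nothing.
It also fails if it takes over 72 s, if anything falls off the work surface, if the arm or the gripper's body presses on something with over 40 N, if the wrist force passes 120 N, or if a joint passes its speed limit or range.

### The arm

A 6-joint arm with a two-finger parallel gripper is mounted at the origin on a cart in front of the work surface, level with it; the furniture and walls round the work are solid. World frame = base frame: x ahead of the robot, y to its left, z up, the work surface at z = 0. Lengths are in m, angles in rad, forces in N, time in s.
With the tool pointing down it reaches from about 0.375 to 0.975 m from the base axis. Payload 3.8 kg.
Tool frame: the origin (TCP) lies midway between the tips of the shut fingers; the grasp point (between the pads) lies 19 mm behind it; z points along the fingers, y is the line along which they close (so a half turn about z gives the same grasp; the last joint's range is limited). The gripper opens to 85 mm and grips with 20 to 120 N. Pads are 22 mm wide; open, the fingers measure 114 mm over their backs; the gripper's body (76 mm by 85 mm) begins 54 mm behind the grasp point. The pads swing forward as they close: fully open they stand 13 mm farther back than shut.
Start: joints at [-1.386, 0.264, 1.604, -0, 1.274, -0.037], TCP at [0.148, -0.658, 0.201] pointing down, gripper open.
Joint ranges: [-2.63, 2.63], [-0.94, 2.18], [0.31, 2.57], [-1.31, 4.45], [0, 2.66], [-2.55, 2.55]. Speed limits (rad/s): [2.57, 2.57, 3.14, 3.14, 3.14, 3.14].

### API

Orientations are given as a 3x3 rotation matrix whose columns are the frame's x, y, z axes.
In Python, from plant import ctrl gives the robot as it stands. Calls block until the motion is done:
- ctrl.move_pose(position, orientation): joint-space move of the TCP to a pose.
- ctrl.move_l(position, ori=None, feed=0.15): straight line of the TCP; ori=None keeps the orientation; feed is the mean speed in m/s.
- ctrl.goto_joints(angles): joint-space move.
- ctrl.move_gripper(opening, grasp_force=None): finger opening in m; grasp_force is the grip in N (None keeps the last); returns when the fingers have stopped.
- ctrl.pause(seconds).
- ctrl.inverse_kinematics(position, orientation): joint angles nearest the present ones, or None.
- ctrl.capture(name): name is "side" or "top" or "wrist"; returns (picture, depth): 384x512x3 uint8, red, green, blue; 384x512 float32, m along the optical axis (not along the pixel's ray), 0 where there is no reading.
- ctrl.calibration(name): a dict with "fx", "fy", "cx", "cy" (pixels), "R" (3x3) and "t" (3): a world point X has camera coordinates R X + t. Camera axes: x right, y down, z forward; pixel columns grow to the right and rows downward; lengths in m; the calibration is good to about 2 mm. A picture is of the moment at which its call begins: read the wrist's pose just before it. calibration takes no time and is no camera call; for the wrist camera it gives the pose at the moment of the call.
A pose or a line that the arm cannot do raises ctrl.MotionError and nothing moves.
- ctrl.hand_in(): hands the job in; it is judged then, once.
Trained networks look in the newest picture that a camera, given by its name, has taken for a name from the list of things; names that differ only in an ending like _2 or _b are one class to them, and where a whole thing is asked for, a point or a joint stands for the part that bears it (a point fixed in the world has none). Each returns a list of dicts, best first, with "conf" (0 to 1); they miss things now and then, are a little off and sometimes report something else, mostly with a low value. They report only what shows in the picture. A call takes as long as a camera call. They do not tell look-alikes from the thing itself.
- ctrl.find_in(target, camera): "point" ([x, y, z] in m, in the coordinates of the camera as it stood for that picture, good to about 4 mm: the middle of the surface that is visible of it).
Readings, each from a call of its own:
- ctrl.current_t(): time.
- ctrl.current_joint_pos(): joint angles.
- ctrl.current_qvel(): joint speeds.
- ctrl.current_joint_torque(): joint torques, N m.
- ctrl.current_eef_pos(): TCP position.
- ctrl.current_tcp_rot(): TCP orientation.
- ctrl.current_contact_force(): force on the tool from outside, world axes, zero at the start.
- ctrl.current_ft_torque(): the same for the moment, N m.
- ctrl.current_finger_gap(): finger opening in m.
- ctrl.current_finger_force(): force on a finger pad.
Only numpy, scipy, OpenCV 4.12 (cv2) and the standard library are available. Lean on these libraries where they do the work, as an engineer would, in place of code of your own. Each camera call takes 0.05 s, during which the arm holds its last target. There are 200 camera calls.

## Working session

There is one attempt and no reset: what is moved stays moved. The work goes in short steps, each a Python script; the robot and the scene stay as the last script left them, time stands still between calls to the robot, and variables do not carry over. Pictures are saved under pics/ and viewed, at most 10 in all, crops included, and the job is handed in when it is done.

```bash
mkdir -p pics; cat > h.py <<'E'
import numpy as np, cv2
from plant import ctrl
def world(cam,p):
    c=ctrl.calibration(cam); return np.array(c["R"]).T@(np.array(p)-np.array(c["t"]))
def cloud(cam,d):
    c=ctrl.calibration(cam); v,u=np.mgrid[:d.shape[0],:d.shape[1]]
    P=np.stack([(u-c["cx"])/c["fx"]*d,(v-c["cy"])/c["fy"]*d,d],-1)
    return (P-np.array(c["t"]))@np.array(c["R"])
def find(n,cam,k=3):
    for r in ctrl.find_in(n,cam)[:k]:
        c=ctrl.calibration(cam);p=r["point"]
        print(n,cam,round(r["conf"],2),world(cam,p).round(4),"px",round(c["fx"]*p[0]/p[2]+c["cx"]),round(c["fy"]*p[1]/p[2]+c["cy"]))
E
python3 - <<'E'
from h import *
ims=[]
for c in("top","side"):
    i,d=ctrl.capture(c);np.save(c+".npy",d);np.save(c+"i.npy",i);ims.append(i)
    for n in("drawer_unit","drawer","press_height","drawer_mid","date_stamp","desk_bell"):find(n,c)
cv2.imwrite("pics/top.png",ims[0][...,::-1]);cv2.imwrite("pics/side.png",ims[1][...,::-1])
print(ctrl.current_t())
E
```

```text
drawer_unit top 0.68 [ 0.6922 -0.086   0.0979] px 281 150
drawer top 0.75 [ 0.626  -0.0983  0.0522] px 284 175
drawer top 0.29 [ 0.6917 -0.0872  0.0977] px 281 150
drawer_mid top 0.79 [ 0.6952 -0.092   0.0983] px 283 148
date_stamp top 0.77 [ 0.4524 -0.2044  0.0187] px 317 236
date_stamp top 0.5 [ 0.4762 -0.2983  0.0172] px 349 229
desk_bell top 0.9 [0.5276 0.2648 0.0271] px 157 206
drawer_unit side 0.91 [ 0.6848 -0.1183  0.1025] px 291 216
drawer_unit side 0.36 [0.6993 0.2082 0.0267] px 269 144
drawer side 0.8 [ 0.6152 -0.1041  0.0553] px 262 225
press_height side 0.75 [ 0.6873 -0.1133  0.0991] px 291 215
drawer_mid side 0.97 [ 0.6883 -0.1154  0.0983] px 292 216
drawer_mid side 0.51 [ 0.4777 -0.3092  0.0213] px 222 313
date_stamp side 0.84 [ 0.4784 -0.31    0.0174] px 222 314
date_stamp side 0.81 [ 0.4463 -0.2198  0.0193] px 205 281
desk_bell side 0.54 [0.52   0.2518 0.0244] px 211 141
0.7
```

View pics/top.png

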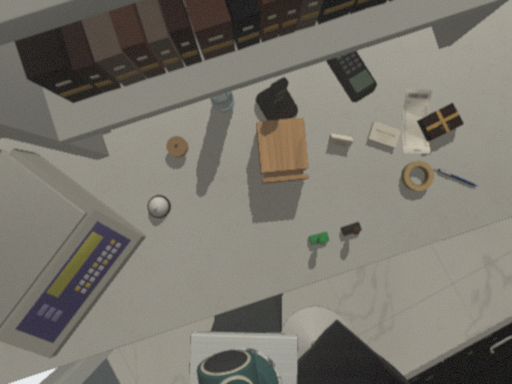

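View pics/side.png

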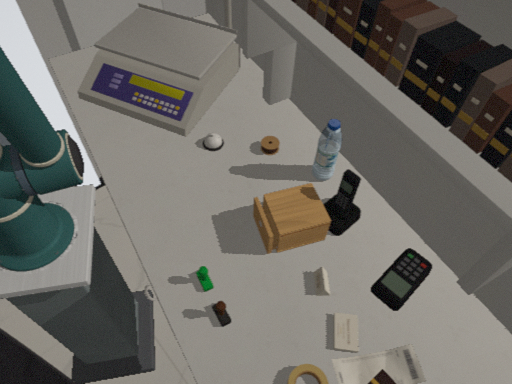

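The top view shows the unit at (281,150), the real stamp (dark) at (351,229), the green decoy at (317,239) and the bell at (157,206). In the side view the real stamp is at (222,314) and the decoy at (205,281). Next I'll get the precise unit and stamp poses from depth.

```bash
python3 - <<'E'
from h import *
for c in("top","side"):
    P=cloud(c,np.load(c+".npy")).reshape(-1,3)
    near=lambda x,y,r:np.hypot(P[:,0]-x,P[:,1]-y)<r
    for nm,m in(("boxtop",near(.69,-.09,.15)&(abs(P[:,2]-.098)<.008)),("stamp",near(.477,-.30,.05)&(P[:,2]>.008)),("stampbase",near(.477,-.30,.05)&(P[:,2]>.008)&(P[:,2]<.025)),("grip",near(.477,-.30,.05)&(P[:,2]>.045)),("decoy",near(.449,-.212,.045)&(P[:,2]>.01))):
        Q=P[m]; 
        if len(Q)<4: print(c,nm,len(Q));continue
        r=cv2.minAreaRect((Q[:,:2]*1000).astype(np.float32)); print(c,nm,len(Q),np.round(r[0],1),np.round(r[1],1),round(r[2],1),Q.mean(0).round(4),Q[:,2].max().round(3), cv2.boxPoints(r).round(0).tolist() if nm=="boxtop" else "")
    # front face
    Q=P[near(.61,-.10,.09)&(P[:,2]>.02)&(P[:,2]<.085)]
    if len(Q)>10:
        n=np.linalg.svd(Q-np.median(Q,0),full_matrices=False)[2][2];print(c,"front",len(Q),n.round(3),Q.mean(0).round(4))
    print(c, "fx",ctrl.calibration(c)["fx"])
for c in("top",):
    i=np.load(c+"i.npy")
ci=cv2.resize(np.load("topi.npy")[100:260,240:380],None,fx=5,fy=4.9,interpolation=cv2.INTER_CUBIC)[...,::-1]
si=cv2.resize(np.load("sidei.npy")[170:340,180:350],None,fx=3.5,fy=3.5,interpolation=cv2.INTER_CUBIC)[...,::-1]
cv2.imwrite("pics/crop.png",si[:595])
E
```

```text
top boxtop 2656 [724.4 -85.5] [229.3 131.2] 7.3 [ 0.7011 -0.0885  0.0976] 0.105 [[602.0, -35.0], [619.0, -165.0], [846.0, -136.0], [830.0, -6.0]]
top stamp 185 [ 477.7 -303.7] [26.  54.3] 20.4 [ 0.4781 -0.2996  0.0331] 0.073 
top stampbase 123 [ 477.7 -303.7] [26.  54.3] 20.4 [ 0.4781 -0.2985  0.0172] 0.025 
top grip 59 [ 477.5 -302.1] [20.2 20. ] 2.0 [ 0.478  -0.3018  0.0667] 0.073 
top decoy 183 [ 447.1 -209.2] [25.5 55.1] 17.7 [ 0.4481 -0.2062  0.0337] 0.072 
top front 81 [-0.899 -0.095 -0.427] [ 0.6232 -0.1006  0.0515]
top fx 357.78198008705994
side boxtop 2539 [723.1 -89.1] [232.1 133.3] 7.4 [ 0.6981 -0.096   0.0989] 0.105 [[599.0, -38.0], [617.0, -170.0], [847.0, -140.0], [830.0, -8.0]]
side stamp 284 [ 475.3 -307.7] [26.1 55.3] 19.6 [ 0.4759 -0.3145  0.0355] 0.073 
side stampbase 175 [ 475.3 -307.7] [26.1 55.3] 19.6 [ 0.4762 -0.3171  0.0181] 0.025 
side grip 100 [ 475.6 -308.7] [21.2 23.1] 82.9 [ 0.4753 -0.3103  0.0664] 0.073 
side decoy 252 [ 444.5 -213. ] [25.7 55.8] 17.6 [ 0.4453 -0.2196  0.0363] 0.074 
side front 535 [-0.088 -0.018 -0.996] [ 0.6306 -0.123   0.0516]
side fx 401.7886169854828
```

View pics/crop.png

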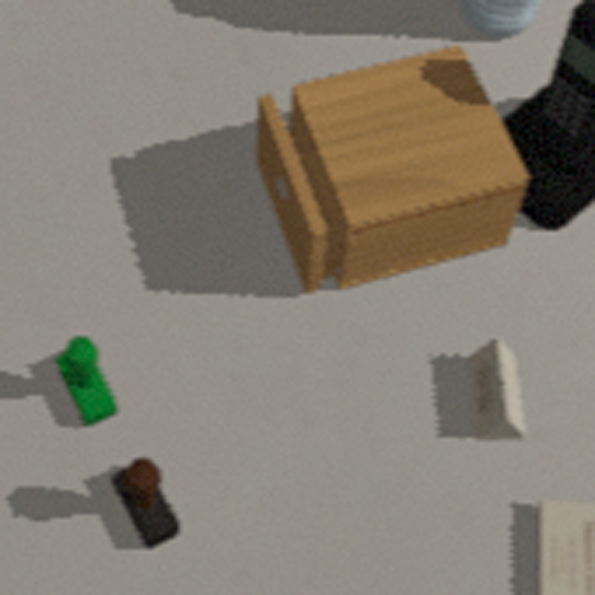

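The crop shows the drawer panel shut in front of the box, with a disc in its middle. The unit's yaw is about 7.4° and its outer face centre is near (0.609, -0.102). Now I'll press it to release the latch.

```bash
cat >> h.py <<'E'
Y=np.radians(7.4); U=np.array([np.cos(Y),np.sin(Y),0]); V=np.array([-U[1],U[0],0]); FACE=np.array([.609,-.102,0])
def ori(a,tilt=0):
    """tool x along heading a (horizontal), tips leaning towards it by tilt; or the half-turned one, whichever keeps the wrist nearer 0"""
    u=np.array([np.cos(a),np.sin(a),0]); z=np.sin(tilt)*u-np.cos(tilt)*np.array([0,0,1]); x=np.cos(tilt)*u+np.sin(tilt)*np.array([0,0,1])
    return np.stack([x,np.cross(z,x),z],1)
def best(p,R):
    c=[]
    for S in(R,R@np.diag([-1.,-1,1])):
        q=ctrl.inverse_kinematics(p,S)
        if q is not None:c.append((abs(q[5]),S))
    return min(c,key=lambda t:t[0])[1]
def press(limit,maxtravel,step=.0004,feed=.01):
    """creep along U until force along U exceeds limit; returns TCP log"""
    f0=np.dot(ctrl.current_contact_force(),U); p0=np.array(ctrl.current_eef_pos()); log=[]; d=0
    while d<maxtravel:
        f=f0-np.dot(ctrl.current_contact_force(),U)
        log.append((round(1000*float(np.dot(np.array(ctrl.current_eef_pos())-FACE,U)),2),round(float(f),2)))
        if f>limit:break
        d+=step if f>.5 else max(step,.001)
        ctrl.move_l(p0+d*U,feed=feed)
    return log
E
python3 - <<'E'
from h import *
ctrl.move_gripper(0.0)
p=FACE-.035*U; p[2]=.058
up=p-.03*U; up[2]=.2
R=best(p,ori(Y,np.radians(25)))
ctrl.move_pose(up,R); print(ctrl.current_t(), np.round(ctrl.current_joint_pos(),2))
ctrl.move_l(p,feed=.12); ctrl.pause(.3)
L=press(6,.045); print(L,ctrl.current_t())
if L[-1][1]>6:
    b=np.array(ctrl.current_eef_pos())-.14*U
    ctrl.move_l(b,feed=.12); b[2]=.22; ctrl.move_l(b,feed=.25)
    ctrl.move_gripper(.055)
    i,d=ctrl.capture("side");np.save("side2.npy",d);cv2.imwrite("pics/side2.png",i[...,::-1]);i,d=ctrl.capture("top");np.save("top2.npy",d)
    print(ctrl.current_t())
E
```

```text
3.825 [-0.39 -0.24  2.18  0.29  0.84  0.9 ]
[(-34.76, 0.0), (-33.63, 1.16), (-33.38, 0.68), (-32.93, 1.38), (-32.52, 0.99), (-32.11, 1.44), (-31.74, 1.06), (-31.32, 0.91), (-30.93, 1.17), (-30.52, 0.71), (-30.1, 0.58), (-29.73, 0.65), (-29.33, 1.28), (-28.91, -0.04), (-27.86, 0.73), (-27.51, 0.79), (-27.13, -0.03), (-26.09, -0.04), (-25.06, 0.44), (-24.08, 1.38), (-23.71, 1.32), (-23.31, 1.73), (-22.94, 2.79), (-22.54, 0.16), (-21.46, 0.56), (-21.16, 0.8), (-20.73, 0.86), (-20.32, 1.34), (-19.93, 0.2), (-18.85, 0.17), (-17.87, 0.24), (-16.87, 0.36), (-15.86, 0.02), (-14.88, 0.61), (-14.56, 0.38), (-13.44, 0.98), (-13.13, 0.71), (-12.72, 1.17), (-12.33, 0.99), (-11.93, 1.61), (-11.53, 1.12), (-11.12, 0.71), (-10.73, 0.94), (-10.32, 0.18), (-9.26, 0.85), (-8.95, 0.1), (-7.86, 0.66), (-7.55, 0.43), (-6.44, 1.63), (-6.13, 0.9), (-5.73, 0.87), (-5.32, 0.36), (-4.26, 1.1), (-3.92, 0.25), (-2.88, 1.42), (-2.53, 1.01), (-2.14, -0.16), (-1.06, 0.63), (-0.76, 0.88), (-0.31, 0.7), (0.11, -0.33), (1.14, 0.62), (1.47, 0.76), (1.87, 0.47), (2.94, 1.52), (3.25, 1.0), (3.64, 0.7), (4.1, 0.59), (4.46, 1.3), (4.86, 0.89), (5.29, 0.77), (5.61, 0.98), (5.85, 2.49), (6.25, 3.5), (6.69, 3.96), (7.2, 4.08), (7.59, 2.96), (8.04, 3.35), (8.44, 4.44), (8.83, 2.99), (9.2, 3.93), (9.63, 4.25), (9.96, 2.77)] 26.275
```

Contact came at about +5.6 mm. The drawer is now around 4.3 mm pressed in, about at the stop, so I'll continue until the force rises. The creep steps cost 0.27 s each, so I'll use fewer of them.

```bash
cat >> h.py <<'E'
def fU(f0=0): return f0-np.mean([np.dot(ctrl.current_contact_force(),U) for _ in range(3)])
def creep(limit,n,step=.0004):
    log=[]
    for k in range(n):
        f=fU(); log.append((round(1000*float(np.dot(np.array(ctrl.current_eef_pos())-FACE,U)),2),round(float(f),2)))
        if f>limit: break
        ctrl.move_l(np.array(ctrl.current_eef_pos())+(step+.0001)*U,feed=.01)
    return log
E
python3 - <<'E'
from h import *
L=creep(6.5,8); print(L,ctrl.current_t())
if L[-1][1]>6.5:
    b=np.array(ctrl.current_eef_pos())-.14*U
    ctrl.move_l(b,feed=.12); b[2]=.2; ctrl.move_l(b,feed=.3)
    print(ctrl.current_t())
    i,d=ctrl.capture("side");np.save("side2.npy",d);cv2.imwrite("pics/side2.png",i[...,::-1]);i,d=ctrl.capture("top");np.save("top2.npy",d)
E
```

```text
[(10.11, 5.74), (10.15, 6.8)] 26.525
28.4667
```

View pics/side2.png

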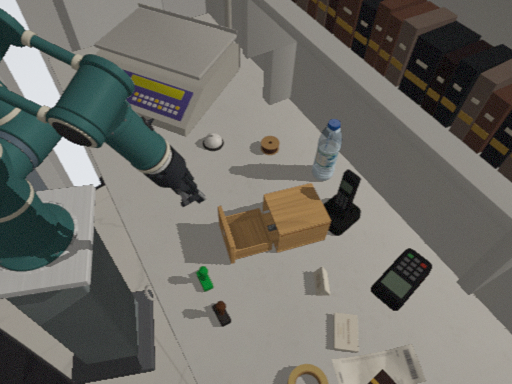

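The drawer is open: its front panel is around (228,232) and the inside is at (248,230). I'll measure the inside from the saved depth and pick up the stamp in the same step.

```bash
python3 - <<'E'
from h import *
for c in("top","side"):
    P=cloud(c,np.load(c+"2.npy")).reshape(-1,3); d=P-FACE; a=d@U; b=d@V
    m=(abs(b)<.09)&(a>-.13)&(a<.06)
    pan=m&(abs(P[:,2]-.096)<.008)&(a<-.05); print(c,"panel a",np.percentile(a[pan],[2,50,98]).round(4),"b",np.percentile(b[pan],[1,99]).round(4))
    fl=m&(abs(P[:,2]-.012)<.006)&(abs(b)<.05); print(c,"floor a",np.percentile(a[fl],[2,98]).round(4),"b",np.percentile(b[fl],[2,98]).round(4),fl.sum(),np.median(P[fl,2]).round(4))
    wl=m&(abs(P[:,2]-.052)<.003)&(a>-.07)&(a<0)&(abs(b)>.04); print(c,"walls b",np.percentile(b[wl],[5,50,95]).round(4),wl.sum())
S=np.array([.4765,-.3055,.031]); a=np.radians(20)
ctrl.move_gripper(.055)
R=best(S,ori(a+np.pi/2))   # fingers close along the stamp's x
up=S.copy();up[2]=.16
ctrl.move_pose(up,R); ctrl.move_l(S,feed=.1)
i,d=ctrl.capture("side");cv2.imwrite("pics/g.png",cv2.resize(i[230:370,140:300],None,fx=3.5,fy=3.5)[...,::-1])
print(ctrl.current_t(),np.round(ctrl.current_joint_pos(),2),R.round(2).tolist())
E
```

```text
top panel a [-0.0978 -0.092  -0.0862] b [-0.059   0.0641]
top floor a [-0.0842  0.0139] b [-0.0481  0.0481] 1160 0.0119
top walls b [-0.0531  0.0541  0.0575] 60
side panel a [-0.1009 -0.0955 -0.089 ] b [-0.0636  0.0608]
side floor a [-0.0786  0.045 ] b [-0.0314  0.0488] 973 0.013
side walls b [-0.0565 -0.0512  0.0551] 91
32.1833 [-0.61  0.22  1.99  0.    0.93 -0.96] [[-0.34, 0.94, -0.0], [0.94, 0.34, 0.0], [0.0, 0.0, -1.0]]
```

View pics/g.png

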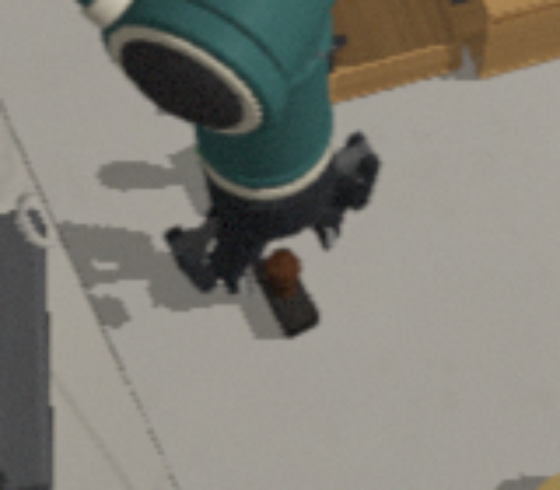

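The open fingers straddle the grip at (283,270). Next I'll grasp it, place it in the drawer and check.

```bash
python3 - <<'E'
from h import *
ctrl.move_gripper(0.0,25); print("gap",ctrl.current_finger_gap(),ctrl.current_finger_force())
p=np.array(ctrl.current_eef_pos()); p[2]=.19; ctrl.move_l(p,feed=.15)
print("gap",ctrl.current_finger_gap(),ctrl.current_finger_force())
T=FACE-.036*U; T[2]=.19; R=ori(Y+np.pi/2)
ctrl.move_pose(T,best(T,R)); T[2]=.055; ctrl.move_l(T,feed=.12)
ctrl.pause(.15); fz=lambda:np.mean([ctrl.current_contact_force()[2] for _ in range(4)])
f0=fz()
for z in(.0475,.046,.045,.044,.043,.042,.041,.040):
    T[2]=z; ctrl.move_l(T,feed=.02); f=fz()-f0; print(z,round(f,2))
    if f>2.5: break
ctrl.move_gripper(.042); T[2]=.2; ctrl.move_l(T,feed=.15)
b=FACE-.22*U; b[2]=.2; ctrl.move_l(b,feed=.3)
print(ctrl.current_t())
i,d=ctrl.capture("side");np.save("s3.npy",d);cv2.imwrite("pics/p.png",cv2.resize(i[170:310,170:350],None,fx=4,fy=4)[...,::-1])
E
```

```text
gap 0.019803920658698158 24.12010439147707
gap 0.019716206481548065 23.67294088122435
0.0475 0.6
0.046 -0.06
0.045 -0.13
0.044 0.32
0.043 2.82
39.9583
```

View pics/p.png

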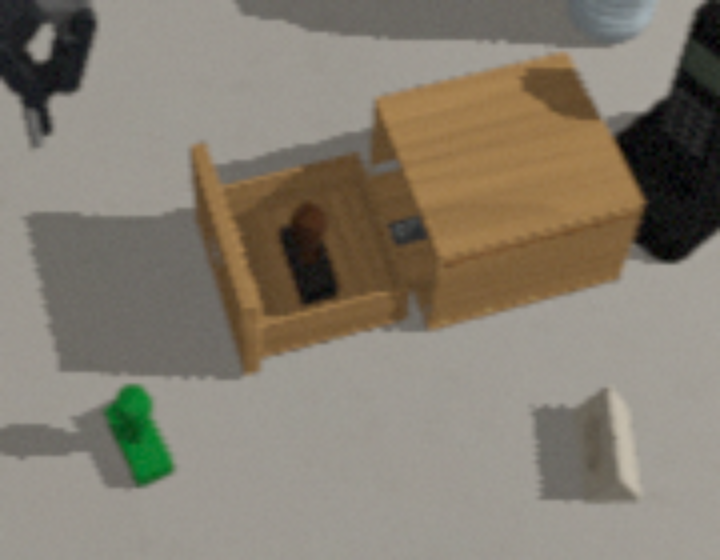

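The stamp stands upright in the middle of the drawer at (312,255). Now I'll push it shut.

```bash
python3 - <<'E'
from h import *
ctrl.move_gripper(0.0)
at=lambda a,z=.058: FACE+a*U+np.array([0,0,z])
R=best(at(-.16),ori(Y,np.radians(25)))
ctrl.move_pose(at(-.16,.2),R); ctrl.move_l(at(-.125),feed=.15); ctrl.pause(.2); print("f0",fU())
ctrl.move_l(at(-.09),feed=.025); print(fU(),ctrl.current_t())
for a in(-.06,-.03,-.012): ctrl.move_l(at(a),feed=.04); print(round(fU(),2))
ctrl.move_l(at(.0085),feed=.015); print(ctrl.current_t())
L=creep(7,12); print(L,ctrl.current_t())
if L[-1][1]>7:
    ctrl.move_l(at(-.01),feed=.02); ctrl.move_l(at(-.10),feed=.12); ctrl.move_l(at(-.12,.2),feed=.2)
    i,d=ctrl.capture("side");cv2.imwrite("pics/e.png",i[...,::-1])
    P=cloud("side",d).reshape(-1,3);q=P-FACE;a=q@U;b=q@V
    m=(abs(b)<.06)&(abs(a)<.2)&(abs(P[:,2]-.097)<.006);print("front",np.percentile(a[m],1).round(4))
    find("date_stamp","side")
print(ctrl.current_t())
E
```

```text
f0 0.2576610227145667
0.6538837763012235 44.5167
1.66
1.36
2.18
48.4333
[(8.53, 1.78), (8.97, 2.95), (9.46, 2.5), (9.96, 3.94), (10.15, 4.57), (10.15, 6.43), (10.19, 7.94)] 49.9333
front -0.0002
date_stamp side 0.75 [ 0.7322 -0.2714  0.0216] px 320 281
date_stamp side 0.66 [ 0.4462 -0.2158  0.0197] px 204 279
52.9833
```

View pics/e.png

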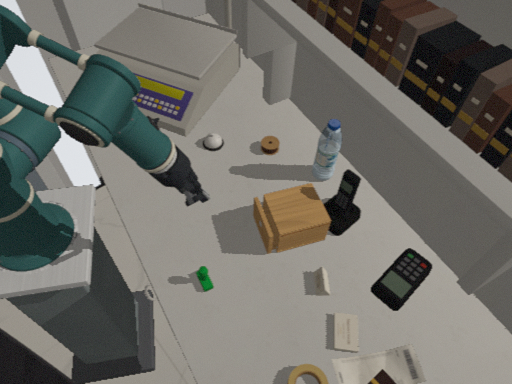

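The drawer is shut and latched, with its front back at the original position (262,225). The bystanders look undisturbed and the robot is clear.

```bash
python3 -c "
from plant import ctrl
print(ctrl.hand_in())"
```

```text
the job is handed in; nothing more can be done
None
```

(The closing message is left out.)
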